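Stopper the watch-part jars and stand them on the rack

ROBOT

A 6-joint arm with a two-finger parallel gripper is mounted at the origin on the work surface. World frame = base frame: x ahead of the robot, y to its left, z up, the work surface at z = 0. Lengths are in mm, angles in rad, forces in N, time in s.
With the tool pointing down it reaches from about 275 to 750 mm from the base axis. Payload 10.2 kg.
Tool frame: the origin (TCP) lies midway between the tips of the shut fingers; the grasp point (between the pads) lies 19 mm behind it; z points along the fingers, y is the line along which they close (so a half turn about z gives the same grasp; the last joint's range is limited). The gripper opens to 85 mm and grips with 20 to 120 N. Pads are 22 mm wide; open, the fingers measure 114 mm over their backs; the gripper's body (76 mm by 85 mm) begins 54 mm behind the grasp point. The pads swing forward as they close: fully open they stand 13 mm farther back than shut.
Start: joints at [0.879, 0.313, 1.498, -0, 1.331, -0.223], TCP at [237.216, 468.358, 231.294] pointing down, gripper open.
Joint ranges: [-2.94, 2.94], [-0.97, 2.17], [0.19, 2.56], [-1.23, 4.37], [0.02, 3.11], [-2.88, 2.88]. Speed limits (rad/s): [2.39, 2.39, 3.01, 3.14, 3.14, 3.14].

INTERFACE

Orientations are given as a unit quaternion [w, x, y, z].
In Python, from rig import ctrl, capture, camera_info gives the robot as it stands.
- The arm moves only by the tool apply_moves, never from a script. Its argument "targets" is a list of rows, each a list of 3 entries, a list of its own where there are three numbers: the finger opening in mm, from 0 to 85.4, then the shift along the world's x, y, z in mm, then the turn, a rotation vector about the world's x, y, z in degrees. In form: [[grip, [dx, dy, dz], [rx, ry, rz]], ...]. A call has 1 to 20 rows; each row is the pose to reach, as a shift and turn from the pose commanded when the call began; what a row does not reach only later rows make up. A row lasts 1/10 s, in which the tool goes at most 50 mm and 8.59 degrees, less where a joint would pass 70% of its speed; a pose out of reach is approached as far as the arm can. A call with a gripper value outside its range is refused whole. The fingers move at their own pace and stop on an object; "squeeze" is the grip in N (left out, the last holds). Time passes only in rows, so rows that repeat a pose let the fingers close. It gives the time, the measured TCP pose, the force, the opening and the grip force at its end, in the units of the state.
- ctrl.sense(): the state, without advancing time (a new reading comes with each control period).
- capture(name): name is "side" or "top"; returns (picture, depth): 480x640x3 uint8, blue, green, red; 480x640 float32, mm along the optical axis (not along the pixel's ray), 0 where there is no reading.
- camera_info(name): a dict with "vfov" (degrees; the focal length in pixels is half the picture's height over the tangent of half this angle, whatever the lens; pixels are square), "cx", "cy" (the principal point, pixels), "extrinsics" (4x4, takes a point from camera to world coordinates). Camera axes: x right, y down, z forward; pixel columns grow to the right and rows downward; lengths in mm; the calibration is good to about 2 mm. A picture is of the moment at which its call begins. camera_info takes no time and is no camera call.
- ctrl.finish_job(): hands the job in; it is judged then, once.
The state is a dict: "time_s": time; "joints": joint angles; "dq": joint speeds; "tau": joint torques, N m; "eef_pos": TCP position; "ee_rot": TCP orientation; "force": force on the tool from outside, world axes, zero at the start; "wrist_torque": the same for the moment, N m; "grip_width": opening from 0.0 (shut) to 1.0 (fully open); "grip_force": force on a finger pad.
Only numpy, scipy, OpenCV 4.12 (cv2) and the standard library are available. Lean on these libraries where they do the work, as an engineer would, in place of code of your own. Each camera call takes 0.05 s, during which the arm holds its last target. There are 200 camera calls.

TASK

Tidy the watchmaker's jars away: stand every jar that is on the bench upright in the channel of the raised wooden rack, in one row, each closed with the stopper of its own colour, pushed home until its flange sits flat on the rim. A stopper whose jar is not there can stay on the bench; leave the watch, the loupe, the round box and the screwdriver where they lie.

Things in the scene. Friction and masses are not known exactly. Their poses are not given: they have to be found in the camera images.
- jar_red: open squat white ceramic jar with a red shoulder: round body 76 mm across and 53 mm high, red shoulder narrowing up to z = 61 mm, then a straight white neck 52 mm across outside and 44 mm inside, from 61 mm to the rim at 94 mm (the hole is 33 mm deep, flat floor). About 0.3 kg, standing upright on the bench. Origin: centre of the underside; z up its axis. May be absent (None)
- jar_blue: open squat white ceramic jar with a blue shoulder: round body 76 mm across and 53 mm high, blue shoulder narrowing up to z = 61 mm, then a straight white neck 52 mm across outside and 44 mm inside, from 61 mm to the rim at 94 mm (the hole is 33 mm deep, flat floor). About 0.3 kg, standing upright on the bench. Origin: centre of the underside; z up its axis. May be absent (None)
- jar_green: open squat white ceramic jar with a green shoulder: round body 76 mm across and 53 mm high, green shoulder narrowing up to z = 61 mm, then a straight white neck 52 mm across outside and 44 mm inside, from 61 mm to the rim at 94 mm (the hole is 33 mm deep, flat floor). About 0.3 kg, standing upright on the bench. Origin: centre of the underside; z up its axis. May be absent (None)
- jar_yellow: open squat white ceramic jar with a yellow shoulder: round body 76 mm across and 53 mm high, yellow shoulder narrowing up to z = 61 mm, then a straight white neck 52 mm across outside and 44 mm inside, from 61 mm to the rim at 94 mm (the hole is 33 mm deep, flat floor). About 0.3 kg, standing upright on the bench. Origin: centre of the underside; z up its axis. May be absent (None)
- stopper_red: stopper, red flange and knob over a cork-brown tapered plug, 60 mm tall, standing on its plug: plug 28 mm long, 33 mm across at the foot, 41 mm at the top; flange 55 mm across, z = 28 to 34 mm, comes to rest on a jar's rim (origin then 66 mm above the jar's); cylindrical knob to grip, 24 mm across, z = 34 to 60 mm. 0.07 kg. Origin: centre of the plug's underside; z up its axis to the knob
- stopper_blue: stopper, blue flange and knob over a cork-brown tapered plug, 60 mm tall, standing on its plug: plug 28 mm long, 33 mm across at the foot, 41 mm at the top; flange 55 mm across, z = 28 to 34 mm, comes to rest on a jar's rim (origin then 66 mm above the jar's); cylindrical knob to grip, 24 mm across, z = 34 to 60 mm. 0.07 kg. Origin: centre of the plug's underside; z up its axis to the knob
- stopper_green: stopper, green flange and knob over a cork-brown tapered plug, 60 mm tall, standing on its plug: plug 28 mm long, 33 mm across at the foot, 41 mm at the top; flange 55 mm across, z = 28 to 34 mm, comes to rest on a jar's rim (origin then 66 mm above the jar's); cylindrical knob to grip, 24 mm across, z = 34 to 60 mm. 0.07 kg. Origin: centre of the plug's underside; z up its axis to the knob
- stopper_yellow: stopper, yellow flange and knob over a cork-brown tapered plug, 60 mm tall, standing on its plug: plug 28 mm long, 33 mm across at the foot, 41 mm at the top; flange 55 mm across, z = 28 to 34 mm, comes to rest on a jar's rim (origin then 66 mm above the jar's); cylindrical knob to grip, 24 mm across, z = 34 to 60 mm. 0.07 kg. Origin: centre of the plug's underside; z up its axis to the knob
- rack: raised wooden rack, fixed, a narrow channel: 430 mm long (its y), 106 mm deep (its x), floor of the channel 50 mm above the bench; a lip all round rises 10 mm above the floor (8 mm thick on the sides, 10 mm at the ends), so inside it measures 90 x 410 mm: four jars stand in it in one row. Origin: under its middle, at bench level; x across the channel, y along it, z up
- rack_floor (a point): middle of the rack's channel floor, 50 mm above the rack's origin; same axes as the rack
- pocket_watch: bystander: brass pocket watch lying face up, 50 mm across, 12 mm high, with a stem; origin under its middle
- loupe: bystander: black eyeglass loupe, cone 34 mm across and 32 mm high; origin under its middle
- pill_box: bystander: round wooden box with darker brown lid, 61 mm across, 22 mm high; origin under its middle
- screwdriver: bystander: screwdriver lying on the bench near the robot, 150 mm long; origin under it, x along it to the tip
There are look-alikes about, which are no part of the job. Several things look just like the stopper_blue: the one meant starts nearest to the robot's base.

How it is judged:
By the outcome, as a careful person would: the job done as asked, in the order asked, and still so for the second after the job is handed in, with the robot touching nothing.
Of jar_red, jar_blue, jar_green, jar_yellow only 3 to 4 are there at a start; the rules pass over those that are not, and their reading is None.
At some moment in a run one of jar_red, jar_blue, jar_green, jar_yellow may be knocked a few centimetres aside while the robot is not near it.
It also fails if it takes over 210 s, if anything falls off the work surface, if the arm or the gripper's body presses on something with over 40 N, if the wrist force passes 120 N, or if a joint passes its speed limit or range.

## Working session

There is one attempt and no reset: what is moved stays moved. The work goes in short steps, Python scripts to look and compute and a tool call to move; the robot and the scene stay as the last step left them, time stands still between calls to the robot, and variables do not carry over. Pictures are saved under pics/ and viewed, at most 14 in all, crops included, and the job is handed in when it is done.

Besides the shell and the picture viewer there is one more tool, called after "Call:" as a command line: name --argument value ..., lists and objects as JSON in quotes. apply_moves: Moves the arm, as the interface text tells. Its arguments: {"type":"object","properties":{"targets":{"type":"array","items":{"type":"array"}},"squeeze":{"type":"number"}},"required":["targets"]}

```bash
ls; mkdir -p pics; python3 - <<'E'
from rig import ctrl,capture,camera_info
import cv2,numpy as np
s=ctrl.sense();print(s)
for n in("top","side"):
    p,d=capture(n);cv2.imwrite(f"pics/{n}0.png",p);np.save(f"{n}0.npy",d)
    print(camera_info(n))
E
```

```text
pics
{'time_s': 0.0, 'joints': array([ 8.78579040e-01,  3.13476658e-01,  1.49844667e+00,  1.08998686e-05,
        1.33099998e+00, -2.23384979e-01]), 'dq': array([-2.53000608e-04,  9.28886930e-04,  1.44545968e-03, -2.89788850e-05,
        6.68630124e-05, -1.94611391e-04]), 'tau': array([ 2.32105785e-04, -4.12267721e+01, -2.59740955e+01, -2.01708781e-04,
        4.16757830e-03,  4.02941134e-05]), 'eef_pos': array([237.05024564, 468.14533428, 230.71782769]), 'ee_rot': array([-2.98807942e-04,  2.32276359e-01,  9.72649603e-01, -5.94478161e-04]), 'force': array([ 0.11647157,  0.63654019, -0.38040277]), 'wrist_torque': array([ 0.0192641 ,  0.010182  , -0.05514177]), 'grip_force': 0.0, 'grip_width': 0.998304010424201}
{'vfov': 56.05774344961679, 'cx': 316.4152620236172, 'cy': 243.61562073194006, 'extrinsics': array([[ 1.62706426e-02, -9.88112024e-01,  1.52872149e-01,
         3.71902042e+02],
       [-9.99866034e-01, -1.63519707e-02,  7.25338582e-04,
         4.06588550e+00],
       [ 1.78304512e-03, -1.52863471e-01, -9.88245708e-01,
         9.24354697e+02],
       [ 0.00000000e+00,  0.00000000e+00,  0.00000000e+00,
         1.00000000e+00]])}
{'vfov': 53.2781085056354, 'cx': 316.5441825817341, 'cy': 239.55756594264216, 'extrinsics': array([[ 8.69299641e-01, -2.66468117e-01,  4.16308631e-01,
         1.20752853e+02],
       [-4.93858370e-01, -5.03238096e-01,  7.09122929e-01,
        -6.89429910e+02],
       [ 2.05437114e-02, -8.22037810e-01, -5.69062206e-01,
         6.24188584e+02],
       [ 0.00000000e+00,  0.00000000e+00,  0.00000000e+00,
         1.00000000e+00]])}
```

View pics/top0.png

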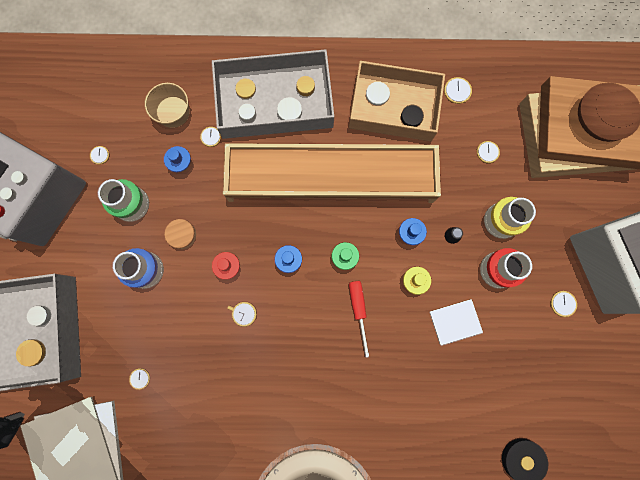

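View pics/side0.png

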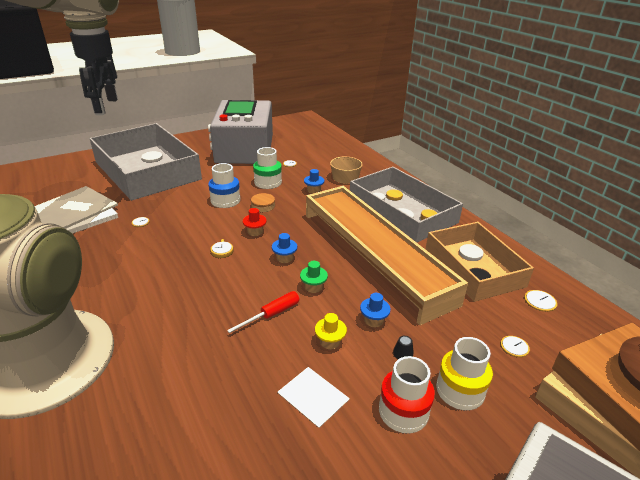

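The top view shows four jars: green (123,199), blue (135,267), yellow (510,215) and red (507,268). The rack is around (332,170). The stoppers are red (226,266), green (345,256) and yellow (417,281), with blue ones at (288,260), (413,232) and (177,159). The side view confirms that all four jars stand upright.

```bash
cat > h.py <<'E'
from rig import ctrl,capture,camera_info
import cv2,numpy as np
from scipy.spatial.transform import Rotation as R
H=dict(red=[(0,5),(175,180)],blue=[(100,125)],green=[(55,85)],yellow=[(24,35)])
def cloud(n="top",save=None):
    p,d=capture(n)
    if save: cv2.imwrite(f"pics/{save}.png",p)
    c=camera_info(n);f=240/np.tan(np.radians(c["vfov"]/2))
    v,u=np.mgrid[:480,:640]
    P=np.stack([(u-c["cx"])/f*d,(v-c["cy"])/f*d,d,np.ones_like(d)],-1)@c["extrinsics"].T
    P[d<=0]=np.nan
    return p,P[...,:3]
def circ(Q):  # algebraic circle fit + extents midpoint
    A=np.c_[2*Q[:,:2],np.ones(len(Q))];s=np.linalg.lstsq(A,(Q[:,:2]**2).sum(1),rcond=None)[0]
    (x,y),r=cv2.minEnclosingCircle(Q[:,:2].astype(np.float32))
    return np.r_[x,y,r]
def locate(save=None,n="top"):
    p,P=cloud(n,save);hsv=cv2.cvtColor(p,cv2.COLOR_BGR2HSV);out=[]
    z=P[...,2]
    for c,rs in H.items():
        m=np.zeros((480,640),np.uint8)
        for a,b in rs: m|=cv2.inRange(hsv,(a,140,90),(b,255,255))
        k,L,st,ce=cv2.connectedComponentsWithStats(m)
        for i in range(1,k):
            if st[i,4]<120: continue
            q=P[L==i];q=q[~np.isnan(q[:,2])];mid=np.median(q,0)
            near=np.hypot(P[...,0]-mid[0],P[...,1]-mid[1])<70
            zt=np.percentile(q[:,2],97)
            T=q[q[:,2]>zt-6]
            rim=P[near&(z>mid[2]+25)&(z<mid[2]+50)] if True else 0
            x=circ(T);s=f"{c:7s} px{ce[i].round()} n{st[i,4]} med{mid.round(1)} ztop{zt:.1f} topcirc{x.round(1)}"
            if len(rim)>60:
                zr=np.percentile(rim[:,2],95);t=rim[rim[:,2]>zr-5];s+=f" RIM z{zr:.1f} {circ(t).round(1)}"
            print(s)
    return p,P
def yaw():
    y=R.from_quat(np.roll(ctrl.sense()["ee_rot"],-1)).as_matrix()[:,1];return np.degrees(np.arctan2(y[1],y[0]))
E
python3 - <<'E'
from h import *
p,P=locate()
z=P[...,2]
m=((z>55)&(z<66)).astype(np.uint8);m[:,:205]=0;m[:,460:]=0;m[:141]=0;m[215:]=0
Q=P[m>0][:,:2].astype(np.float32);print(cv2.minAreaRect(Q),len(Q))
print(yaw())
E
```

```text
red     px[501. 269.] n559 med[ 459.7 -348.4   56. ] ztop61.4 topcirc[ 466.9 -367.4   37. ] RIM z95.8 [ 467.4 -368.6   26.2]
red     px[225. 265.] n608 med[461.8 182.4  34.8] ztop62.0 topcirc[463.7 184.9  11.6] RIM z63.5 [463.7 184.7  11.5]
red     px[357. 299.] n473 med[401.3 -77.9  23.6] ztop27.4 topcirc[400.6 -79.5  37.1]
blue    px[177. 159.] n475 med[678.3 291.7  34.8] ztop61.6 topcirc[682.2 295.1  11.9]
blue    px[413. 231.] n503 med[ 537.2 -186.4   34.7] ztop61.6 topcirc[ 538.9 -188.3   11.8] RIM z62.7 [ 566.8 -190.8   39.3]
blue    px[285. 258.] n372 med[477.6  67.1  34.8] ztop61.9 topcirc[478.9  60.8  11.7] RIM z63.2 [478.8  60.8  11.6]
blue    px[142. 254.] n125 med[482.4 341.6  56.8] ztop61.3 topcirc[471.4 343.9  29.6] RIM z96.1 [454.2 355.1  26.1]
blue    px[135. 282.] n153 med[425.9 349.7  56.1] ztop62.3 topcirc[431.4 353.   27.9] RIM z96.1 [454.2 355.1  26.1]
yellow  px[508. 218.] n217 med[ 553.1 -370.4   54.5] ztop61.3 topcirc[ 570.1 -380.2   37.5] RIM z95.7 [ 539.7 -372.3   57.3]
((656.5817260742188, -23.571243286132812), (107.73013305664062, 431.08941650390625), 0.70265132188797) 2402
63.14217120984519
```

Rack centre is (656.6, -23.6), so the slots are at y = 130, 28, -75 and -177. The blue stopper meant is the one at (479, 61). I'll start with the blue jar at (454, 355).

Call:
apply_moves --targets '[[85,[217,-113,-60],[0,0,27]],[85,[217,-113,-60],[0,0,27]],[85,[217,-113,-60],[0,0,27]],[85,[217,-113,-60],[0,0,27]],[85,[217,-113,-60],[0,0,27]],[85,[217,-113,-60],[0,0,27]],[85,[217,-113,-60],[0,0,27]]]' --squeeze 40

```text
time_s: 0.85
eef_pos: [455.1, 354.3, 170.3]
ee_rot: [-0.001, 0.0, 1.0, -0.0]
force: [-0.2, 1.0, -1.0]
grip_width: 0.994
grip_force: 0.0
```

```bash
cat >> h.py <<'E'
def rims(zlo=88,zhi=101,n="top",save=None,PP=None):
    p,P=PP or cloud(n,save);hsv=cv2.cvtColor(p,cv2.COLOR_BGR2HSV);z=P[...,2]
    m=((z>zlo)&(z<zhi)).astype(np.uint8)
    k,L,st,_=cv2.connectedComponentsWithStats(m)
    for i in range(1,k):
        if st[i,4]<60: continue
        q=P[L==i];zr=np.percentile(q[:,2],90);q=q[abs(q[:,2]-zr)<4];x=circ(q)
        if 20<x[2]<32:
            d=np.hypot(P[...,0]-x[0],P[...,1]-x[1]);s=hsv[(d<40)&(hsv[...,1]>140)&(z>zr-45)&(z<zr-31)]
            print("rim",x.round(1),"z",zr.round(1),"hue",np.median(s[:,0]) if len(s) else None,len(s))
def pose():
    s=ctrl.sense();print("t",s["time_s"],"tcp",s["eef_pos"].round(1),"yaw",round(yaw(),1),"F",s["force"].round(1),"w",round(s["grip_width"],3),"gf",round(s["grip_force"],1))
E
python3 -c "
from h import *
pose();rims()"
```

```text
t 0.85 tcp [455.1 354.3 170.3] yaw 90.0 F [-0.2  1.  -1. ] w 0.994 gf 0.0
rim [593.4 394.7  26.6] z 95.7 hue 67.0 27
rim [ 571.  -380.7   26.7] z 95.7 hue 24.0 223
rim [ 467.1 -368.1   26.1] z 95.5 hue 1.0 482
rim [454.1 355.   26. ] z 95.8 hue 111.0 250
```

Call:
apply_moves --targets '[[85,[0,0,-50],[0,0,0]],[85,[0,0,-90],[0,0,0]],[85,[0,0,-109],[0,0,0]],[85,[0,0,-109],[0,0,0]],[45,[0,0,-109],[0,0,0]],[45,[0,0,-109],[0,0,0]],[45,[0,0,-109],[0,0,0]],[45,[0,0,-109],[0,0,0]],[45,[0,0,-109],[0,0,0]],[45,[0,0,-109],[0,0,0]]]' --squeeze 40

```text
time_s: 1.9
eef_pos: [454.8, 356.0, 64.4]
ee_rot: [0.001, -0.001, 1.0, 0.001]
force: [-2.3, -1.0, 6.9]
grip_width: 0.591
grip_force: 41.0
```

Call:
apply_moves --targets '[[45,[0,0,30],[0,0,0]],[45,[0,0,70],[0,0,0]],[45,[0,0,110],[0,0,0]],[45,[20,-33,115],[0,0,0]],[45,[45,-73,115],[0,0,0]],[45,[70,-113,115],[0,0,0]],[45,[95,-154,115],[0,0,0]],[45,[120,-194,115],[0,0,0]],[45,[145,-235,115],[0,0,0]],[45,[170,-275,115],[0,0,0]],[45,[190,-308,115],[0,0,0]],[45,[202,-327,115],[0,0,0]],[45,[202,-327,115],[0,0,0]],[45,[202,-327,90],[0,0,0]],[45,[202,-327,70],[0,0,0]],[45,[202,-327,60],[0,0,0]],[45,[202,-327,60],[0,0,0]],[45,[202,-327,60],[0,0,0]]]'

```text
time_s: 3.7
eef_pos: [656.5, 28.7, 123.6]
ee_rot: [0.001, -0.001, 1.0, -0.0]
force: [-0.6, 0.5, -2.5]
grip_width: 0.59
grip_force: 43.2
```

```bash
python3 -c "
from h import *
pose();rims();rims(140,175,save='a1')"
```

```text
t 3.7 tcp [656.5  28.7 123.6] yaw 90.2 F [-0.6  0.5 -2.5] w 0.59 gf 43.2
rim [593.1 395.   26.4] z 95.8 hue 66.0 49
rim [ 570.5 -381.4   26. ] z 95.4 hue 29.0 435
rim [ 466.9 -368.5   26.4] z 95.8 hue 1.0 481
```

Call:
apply_moves --targets '[[45,[0,0,-5],[0,0,0]],[45,[0,0,-8],[0,0,0]],[45,[0,0,-9],[0,0,0]],[45,[0,0,-9],[0,0,0]]]'

```text
time_s: 4.2
eef_pos: [656.5, 28.3, 114.5]
ee_rot: [0.001, -0.001, 1.0, -0.0]
force: [-2.4, -0.1, 5.6]
grip_width: 0.588
grip_force: 43.6
```

Call:
apply_moves --targets '[[80,[0,0,0],[0,0,0]],[80,[0,0,0],[0,0,0]],[80,[0,0,0],[0,0,0]],[80,[0,0,0],[0,0,0]],[80,[0,0,30],[0,0,0]],[80,[0,0,70],[0,0,0]],[80,[-8,45,70],[0,0,0]],[80,[-16,92,70],[0,0,0]],[80,[-24,140,70],[0,0,0]],[80,[-33,188,70],[0,0,0]],[80,[-41,236,70],[0,0,0]],[80,[-49,284,70],[0,0,0]],[80,[-57,332,70],[0,0,0]],[80,[-63,366,70],[0,0,0]],[80,[-63,366,70],[0,0,0]]]'

```text
time_s: 5.7
eef_pos: [591.2, 398.8, 182.6]
ee_rot: [-0.0, -0.004, 1.0, 0.0]
force: [-0.1, 0.4, -0.7]
grip_width: 0.94
grip_force: 0.0
```

```bash
python3 -c "
from h import *
pose();rims();rims(138,160,save='a2')"
```

```text
t 5.7 tcp [591.2 398.8 182.6] yaw 90.4 F [-0.1  0.4 -0.7] w 0.94 gf 0.0
rim [592.7 394.7  26.6] z 95.5 hue 67.0 41
rim [ 570.1 -380.6   26.6] z 95.3 hue 25.0 238
rim [ 467.4 -368.7   26.5] z 95.9 hue 1.0 478
rim [657.1  28.   26.1] z 145.6 hue 108.0 445
```

Call:
apply_moves --targets '[[80,[0,0,0],[0,0,0]],[80,[0,0,-40],[0,0,0]],[80,[0,0,-80],[0,0,0]],[80,[0,0,-110],[0,0,0]],[80,[0,0,-118],[0,0,0]],[80,[0,0,-118],[0,0,0]],[45,[0,0,-118],[0,0,0]],[45,[0,0,-118],[0,0,0]],[45,[0,0,-118],[0,0,0]],[45,[0,0,-118],[0,0,0]],[45,[0,0,-118],[0,0,0]],[45,[0,0,-118],[0,0,0]]]'

```text
time_s: 7.0
eef_pos: [594.2, 394.6, 67.9]
ee_rot: [0.002, -0.001, 1.0, 0.001]
force: [-0.6, -2.3, 6.9]
grip_width: 0.586
grip_force: 42.5
```

Call:
apply_moves --targets '[[45,[0,0,30],[0,0,0]],[45,[0,0,65],[0,0,0]],[45,[0,0,95],[0,0,0]],[45,[7,-30,100],[0,0,0]],[45,[17,-75,100],[0,0,0]],[45,[28,-120,100],[0,0,0]],[45,[38,-165,100],[0,0,0]],[45,[48,-210,100],[0,0,0]],[45,[57,-245,100],[0,0,0]],[45,[62,-264,100],[0,0,0]],[45,[62,-264,100],[0,0,0]],[45,[62,-264,80],[0,0,0]],[45,[62,-264,65],[0,0,0]],[45,[62,-264,57],[0,0,0]],[45,[62,-264,53],[0,0,0]],[45,[62,-264,51],[0,0,0]],[45,[62,-264,51],[0,0,0]],[45,[62,-264,51],[0,0,0]]]'

```text
time_s: 8.8
eef_pos: [655.6, 131.1, 118.0]
ee_rot: [0.001, -0.002, 1.0, 0.0]
force: [-4.1, 1.6, 5.5]
grip_width: 0.584
grip_force: 44.6
```

Call:
apply_moves --targets '[[80,[0,0,0],[0,0,0]],[80,[0,0,0],[0,0,0]],[80,[0,0,0],[0,0,0]],[80,[0,0,0],[0,0,0]],[80,[0,0,35],[0,0,0]],[80,[0,0,75],[0,0,0]],[80,[-7,-45,75],[0,0,0]],[80,[-15,-92,75],[0,0,0]],[80,[-23,-140,75],[0,0,0]],[80,[-31,-188,75],[0,0,0]],[80,[-39,-236,75],[0,0,0]],[80,[-47,-284,75],[0,0,0]],[80,[-55,-332,75],[0,0,0]],[80,[-63,-380,75],[0,0,0]],[80,[-71,-428,75],[0,0,0]],[80,[-79,-475,75],[0,0,0]],[80,[-85,-511,75],[0,0,0]],[80,[-85,-511,75],[0,0,0]],[80,[-85,-511,75],[0,0,0]]]'

```text
time_s: 10.7
eef_pos: [569.9, -381.1, 190.9]
ee_rot: [-0.0, -0.001, 1.0, 0.0]
force: [-0.2, -0.3, 0.0]
grip_width: 0.935
grip_force: 0.0
```

```bash
python3 -c "
from h import *
pose();PP=cloud();rims(PP=PP);rims(138,160,PP=PP)"
```

```text
t 10.7 tcp [ 569.9 -381.1  190.9] yaw 90.1 F [-0.2 -0.3  0. ] w 0.935 gf 0.0
rim [636.3  27.7  31.4] z 99.4 hue 11.0 1
rim [ 571.1 -380.7   26.6] z 95.3 hue 23.0 409
rim [ 400.8 -568.2   20.4] z 99.8 hue None 0
rim [654.7 132.   25.9] z 145.6 hue 67.0 203
rim [657.1  28.6  26. ] z 145.8 hue 108.0 449
```

Call:
apply_moves --targets '[[80,[0,0,-40],[0,0,0]],[80,[0,0,-80],[0,0,0]],[80,[0,0,-112],[0,0,0]],[80,[0,0,-125],[0,0,0]],[80,[0,0,-125],[0,0,0]],[45,[0,0,-125],[0,0,0]],[45,[0,0,-125],[0,0,0]],[45,[0,0,-125],[0,0,0]],[45,[0,0,-125],[0,0,0]],[45,[0,0,-125],[0,0,0]],[45,[0,0,-125],[0,0,0]]]'

```text
time_s: 11.85
eef_pos: [571.1, -381.5, 68.9]
ee_rot: [0.002, -0.001, 1.0, -0.001]
force: [0.3, -0.3, 7.2]
grip_width: 0.597
grip_force: 41.0
```

Call:
apply_moves --targets '[[45,[0,0,30],[0,0,0]],[45,[0,0,65],[0,0,0]],[45,[0,0,95],[0,0,0]],[45,[9,30,100],[0,0,0]],[45,[20,72,100],[0,0,0]],[45,[33,116,100],[0,0,0]],[45,[46,160,100],[0,0,0]],[45,[58,204,100],[0,0,0]],[45,[70,248,100],[0,0,0]],[45,[81,285,100],[0,0,0]],[45,[87,305,100],[0,0,0]],[45,[87,305,100],[0,0,0]],[45,[87,305,80],[0,0,0]],[45,[87,305,65],[0,0,0]],[45,[87,305,57],[0,0,0]],[45,[87,305,53],[0,0,0]],[45,[87,305,51],[0,0,0]],[45,[87,305,51],[0,0,0]],[45,[87,305,51],[0,0,0]]]'

```text
time_s: 13.75
eef_pos: [657.6, -76.3, 119.1]
ee_rot: [0.001, -0.001, 1.0, -0.001]
force: [-3.2, -1.6, 6.0]
grip_width: 0.59
grip_force: 44.0
```

```bash
python3 -c "
from h import *
pose();PP=cloud();rims(PP=PP);rims(138,160,PP=PP)"
```

```text
t 13.75 tcp [657.6 -76.3 119.1] yaw 90.1 F [-3.2 -1.6  6. ] w 0.59 gf 44.0
rim [ 466.6 -368.9   26.3] z 95.5 hue 1.0 482
rim [654.4 132.   26. ] z 145.6 hue 67.0 259
rim [657.2  30.8  25.7] z 145.6 hue 109.0 203
```

Call:
apply_moves --targets '[[80,[0,0,0],[0,0,0]],[80,[0,0,0],[0,0,0]],[80,[0,0,0],[0,0,0]],[80,[0,0,0],[0,0,0]],[80,[0,0,35],[0,0,0]],[80,[0,0,70],[0,0,0]],[80,[-22,-34,70],[0,0,0]],[80,[-47,-73,70],[0,0,0]],[80,[-72,-112,70],[0,0,0]],[80,[-97,-151,70],[0,0,0]],[80,[-122,-190,70],[0,0,0]],[80,[-147,-229,70],[0,0,0]],[80,[-172,-267,70],[0,0,0]],[80,[-190,-293,70],[0,0,0]],[80,[-190,-293,70],[0,0,0]],[80,[-190,-293,70],[0,0,0]]]'

```text
time_s: 15.4
eef_pos: [467.1, -368.8, 187.3]
ee_rot: [0.0, -0.001, 1.0, 0.0]
force: [0.5, 0.2, 0.0]
grip_width: 0.942
grip_force: 0.0
```

```bash
python3 -c "
from h import *
pose();PP=cloud();rims(PP=PP);rims(138,160,PP=PP)"
```

```text
t 15.4 tcp [ 467.1 -368.8  187.3] yaw 90.1 F [0.5 0.2 0. ] w 0.942 gf 0.0
rim [ 466.9 -368.6   25.6] z 95.5 hue 1.0 483
rim [654.5 132.1  26. ] z 145.6 hue 67.0 150
rim [656.7  28.6  26. ] z 145.7 hue 108.0 447
rim [656.  -75.7  25.9] z 145.6 hue 28.0 368
```

Call:
apply_moves --targets '[[80,[0,0,-40],[0,0,0]],[80,[0,0,-80],[0,0,0]],[80,[0,0,-108],[0,0,0]],[80,[0,0,-121],[0,0,0]],[80,[0,0,-121],[0,0,0]],[45,[0,0,-121],[0,0,0]],[45,[0,0,-121],[0,0,0]],[45,[0,0,-121],[0,0,0]],[45,[0,0,-121],[0,0,0]],[45,[0,0,-121],[0,0,0]],[45,[0,0,-121],[0,0,0]]]'

```text
time_s: 16.55
eef_pos: [468.0, -369.4, 68.3]
ee_rot: [0.001, -0.001, 1.0, -0.001]
force: [1.1, -0.5, 6.3]
grip_width: 0.589
grip_force: 41.1
```

Call:
apply_moves --targets '[[45,[0,0,30],[0,0,0]],[45,[0,0,65],[0,0,0]],[45,[0,0,95],[0,0,0]],[45,[20,20,100],[0,0,0]],[45,[50,50,100],[0,0,0]],[45,[80,80,100],[0,0,0]],[45,[110,110,100],[0,0,0]],[45,[140,140,100],[0,0,0]],[45,[170,170,100],[0,0,0]],[45,[190,190,100],[0,0,0]],[45,[190,190,100],[0,0,0]],[45,[190,190,100],[0,0,0]],[45,[190,190,80],[0,0,0]],[45,[190,190,65],[0,0,0]],[45,[190,190,57],[0,0,0]],[45,[190,190,53],[0,0,0]],[45,[190,190,51],[0,0,0]],[45,[190,190,51],[0,0,0]],[45,[190,190,51],[0,0,0]]]'

```text
time_s: 18.45
eef_pos: [657.5, -179.1, 118.4]
ee_rot: [0.001, -0.001, 1.0, -0.001]
force: [0.2, -2.3, 2.0]
grip_width: 0.585
grip_force: 43.8
```

```bash
python3 -c "
from h import *
pose();locate()"|grep -v RIM.*95
```

```text
t 18.45 tcp [ 657.5 -179.1  118.4] yaw 90.1 F [ 0.2 -2.3  2. ] w 0.585 gf 43.8
blue    px[177. 159.] n461 med[679.1 291.9  34.7] ztop61.6 topcirc[682.6 295.1  11.7]
blue    px[306. 168.] n461 med[638.3  24.5 106.7] ztop112.0 topcirc[655.6  27.9  36.9] RIM z146.2 [657.2  29.2  26.3]
blue    px[288. 257.] n506 med[479.7  58.6  34.8] ztop61.8 topcirc[479.1  61.1  11.7] RIM z63.8 [479.   60.5  11.1]
green   px[252. 168.] n346 med[636.9 128.5 106.2] ztop111.6 topcirc[652.8 130.9  36.4] RIM z146.0 [654.4 131.8  26.2]
yellow  px[348. 166.] n199 med[646.8 -48.6 105.3] ztop110.0 topcirc[653.6 -68.6  36.4] RIM z146.1 [650.1 -40.2  62.3]
```

Call:
apply_moves --targets '[[80,[0,0,-1],[0,0,0]],[80,[0,0,-1],[0,0,0]],[80,[0,0,-1],[0,0,0]],[80,[0,0,-1],[0,0,0]],[80,[0,0,35],[0,0,0]],[60,[0,0,70],[0,0,0]],[60,[-30,-20,70],[0,0,0]],[60,[-70,-50,70],[0,0,0]],[60,[-110,-80,70],[0,0,0]],[60,[-150,-110,70],[0,0,0]],[60,[-190,-140,70],[0,0,0]],[60,[-220,-160,70],[0,0,0]],[60,[-220,-160,70],[0,0,0]],[60,[-220,-160,70],[0,0,0]]]'

```text
time_s: 19.9
eef_pos: [437.1, -339.0, 187.6]
ee_rot: [0.0, -0.001, 1.0, -0.0]
force: [1.1, 0.1, 0.9]
grip_width: 0.703
grip_force: 0.0
```

```bash
python3 -c "
from h import *
pose();PP=cloud(save='a3');rims(138,160,PP=PP);locate()"
```

```text
t 19.9 tcp [ 437.1 -339.   187.6] yaw 90.1 F [1.1 0.1 0.9] w 0.703 gf 0.0
rim [654.7 132.2  25.8] z 145.9 hue 67.0 151
rim [656.9  28.2  26. ] z 145.4 hue 108.0 450
rim [656.4 -75.9  25.8] z 145.8 hue 28.0 359
rim [ 656.3 -178.8   26.1] z 145.4 hue 1.0 480
red     px[410. 170.] n512 med[ 636.7 -162.8  106.4] ztop112.1 topcirc[ 654.6 -178.9   36.3] RIM z145.7 [ 649.1 -148.4   56.2]
red     px[225. 265.] n604 med[461.5 182.3  34.8] ztop61.8 topcirc[463.8 184.6  11.6] RIM z63.2 [463.6 184.8  11.1]
red     px[357. 300.] n474 med[401.3 -79.2  23.3] ztop27.4 topcirc[400.6 -78.5  37. ]
blue    px[177. 159.] n472 med[678.6 291.7  34.7] ztop62.0 topcirc[682.2 295.6  11.8]
blue    px[306. 168.] n460 med[637.7  26.2 106.5] ztop112.0 topcirc[656.1  28.5  35.8] RIM z146.1 [657.4  28.5  26.1]
blue    px[412. 231.] n525 med[ 536.2 -185.8   34.6] ztop61.6 topcirc[ 539.1 -187.8   12.2] RIM z62.5 [ 566.9 -185.4   39.7]
blue    px[287. 259.] n520 med[476.7  62.3  34.8] ztop61.5 topcirc[479.1  60.9  11.8] RIM z62.7 [478.8  60.5  11.3]
yellow  px[360. 168.] n295 med[643.8 -72.1 105.2] ztop110.9 topcirc[655.4 -75.6  37.3] RIM z145.5 [656.3 -76.2  26.1]
```

View pics/a3.png

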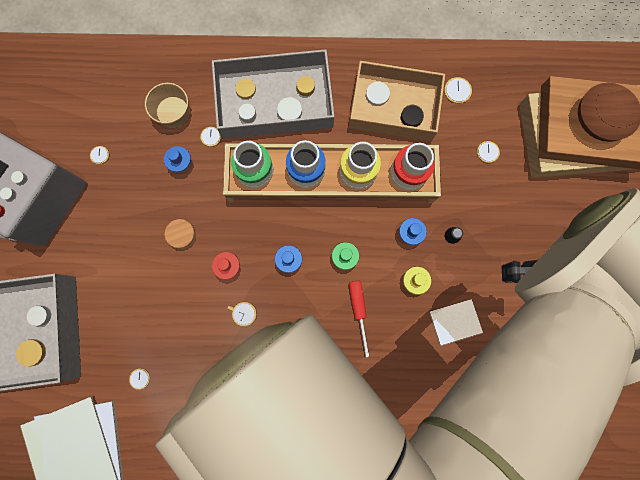

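All four jars stand in the channel, left to right green, blue, yellow, red, at px 252, 306, 361 and 414. The green stopper (345,256) and yellow stopper (417,281) slipped my colour mask, so I'll use height instead.

```bash
cat >> h.py <<'E'
def knobs(PP=None,lo=57,hi=66):
    p,P=PP or cloud();hsv=cv2.cvtColor(p,cv2.COLOR_BGR2HSV);z=P[...,2]
    k,L,st,ce=cv2.connectedComponentsWithStats(((z>lo)&(z<hi)).astype(np.uint8))
    for i in range(1,k):
        if 40<st[i,4]<400:
            q=P[L==i];x=circ(q)
            if 9<x[2]<15: print("knob",x.round(1),"z",np.median(q[:,2]).round(1),"hue",np.median(hsv[L==i][:,0]),"px",ce[i].round())
E
python3 -c "
from h import *
knobs()"
```

```text
knob [682.  295.2  13.1] z 60.4 hue 108.0 px [173. 154.]
knob [ 538.7 -188.1   11.8] z 60.3 hue 107.0 px [415. 229.]
knob [486.9 -52.8  11.6] z 60.1 hue 66.0 px [346. 254.]
knob [479.1  60.8  11.5] z 59.9 hue 107.0 px [287. 257.]
knob [463.9 184.8  11.6] z 60.2 hue 2.0 px [223. 264.]
knob [ 440.9 -195.    12.2] z 60.0 hue 31.0 px [420. 279.]
```

Call:
apply_moves --targets '[[60,[1,40,-10],[0,0,0]],[60,[2,85,-30],[0,0,0]],[60,[4,125,-50],[0,0,0]],[60,[4,144,-80],[0,0,0]],[60,[4,144,-115],[0,0,0]],[60,[4,144,-138],[0,0,0]],[60,[4,144,-148],[0,0,0]],[60,[4,144,-148],[0,0,0]],[60,[4,144,-148],[0,0,0]],[18,[4,144,-148],[0,0,0]],[18,[4,144,-148],[0,0,0]],[18,[4,144,-148],[0,0,0]],[18,[4,144,-148],[0,0,0]],[18,[4,144,-148],[0,0,0]],[18,[4,144,-148],[0,0,0]],[18,[4,144,-148],[0,0,0]]]' --squeeze 30

```text
time_s: 21.65
eef_pos: [441.7, -195.0, 40.0]
ee_rot: [0.001, -0.001, 1.0, -0.0]
force: [-0.3, 0.5, 6.0]
grip_width: 0.269
grip_force: 29.5
```

```bash
python3 -c "
from h import *
p,P=cloud('side');cv2.imwrite('pics/s1.png',cv2.resize(p[240:400,220:430],None,fx=3,fy=3))"
```

```text
(no output)
```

View pics/s1.png

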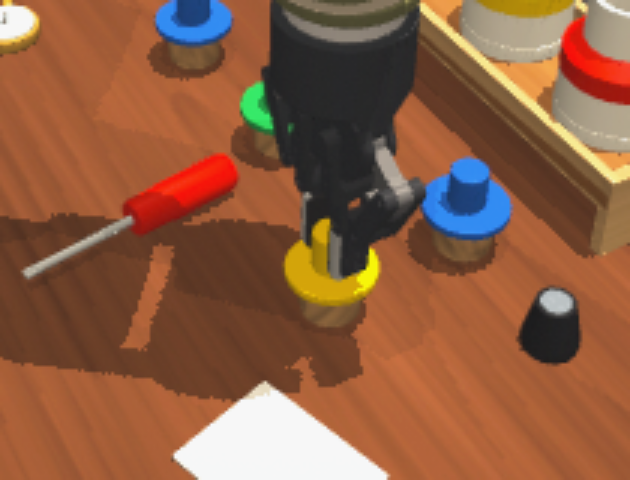

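The side crop shows the fingers either side of the yellow knob, at about (330,245), so the grip is good. Next I carry it to its jar.

Call:
apply_moves --targets '[[18,[0,0,35],[0,0,0]],[18,[0,0,80],[0,0,0]],[18,[0,0,125],[0,0,0]],[18,[10,6,165],[0,0,0]],[18,[40,22,178],[0,0,0]],[18,[75,42,178],[0,0,0]],[18,[110,61,178],[0,0,0]],[18,[145,80,178],[0,0,0]],[18,[180,100,178],[0,0,0]],[18,[205,114,178],[0,0,0]],[18,[215,119,178],[0,0,0]],[18,[215,119,178],[0,0,0]],[18,[215,119,160],[0,0,0]],[18,[215,119,145],[0,0,0]],[18,[215,119,135],[0,0,0]],[18,[215,119,128],[0,0,0]],[18,[215,119,122],[0,0,0]],[18,[215,119,118],[0,0,0]],[18,[215,119,115],[0,0,0]],[18,[215,119,115],[0,0,0]]]'

```text
time_s: 23.7
eef_pos: [656.8, -76.1, 155.8]
ee_rot: [0.001, -0.001, 1.0, -0.001]
force: [-1.2, -1.6, 4.4]
grip_width: 0.263
grip_force: 30.1
```

Call:
apply_moves --targets '[[18,[0,0,-2],[0,0,0]],[18,[0,0,-2],[0,0,0]],[60,[0,0,0],[0,0,0]],[60,[0,0,0],[0,0,0]],[60,[0,0,0],[0,0,0]],[60,[0,0,0],[0,0,0]],[60,[0,0,30],[0,0,0]],[60,[0,0,55],[0,0,0]],[60,[-30,4,55],[0,0,0]],[60,[-70,10,55],[0,0,0]],[60,[-110,15,50],[0,0,0]],[60,[-150,20,30],[0,0,0]],[60,[-169,23,0],[0,0,0]],[60,[-169,23,-15],[0,0,0]],[60,[-169,23,-15],[0,0,0]]]'

```text
time_s: 25.2
eef_pos: [486.0, -52.3, 137.9]
ee_rot: [-0.002, -0.001, 1.0, 0.001]
force: [1.2, -0.5, 0.6]
grip_width: 0.701
grip_force: 0.0
```

```bash
python3 -c "
from h import *
pose();PP=cloud();rims(138,160,PP=PP);knobs(PP);knobs(PP,170,185);rims(146,156,PP=PP)"
```

```text
t 25.2 tcp [486.  -52.3 137.9] yaw 90.1 F [ 1.2 -0.5  0.6] w 0.701 gf 0.0
rim [654.3 132.6  26.3] z 145.5 hue 67.0 168
rim [657.   28.2  26.4] z 145.4 hue 108.0 448
rim [655.4 -75.2  27.5] z 152.2 hue 23.0 182
rim [ 656.1 -178.8   26.3] z 145.5 hue 1.0 482
knob [681.9 295.1  12.3] z 60.4 hue 108.0 px [173. 154.]
knob [479.4  63.   11.3] z 60.2 hue 108.0 px [285. 256.]
knob [463.8 184.2  11.8] z 60.2 hue 3.0 px [223. 264.]
knob [655.1 -75.1  11.9] z 176.0 hue 31.0 px [364. 149.]
rim [655.5 -74.7  27.7] z 151.9 hue 23.0 187
```

Call:
apply_moves --targets '[[60,[0,0,-35],[0,0,0]],[60,[0,0,-70],[0,0,0]],[60,[0,0,-92],[0,0,0]],[60,[0,0,-100],[0,0,0]],[60,[0,0,-100],[0,0,0]],[18,[0,0,-100],[0,0,0]],[18,[0,0,-100],[0,0,0]],[18,[0,0,-100],[0,0,0]],[18,[0,0,-100],[0,0,0]],[18,[0,0,-100],[0,0,0]],[18,[0,0,-100],[0,0,0]],[18,[0,0,-100],[0,0,0]]]'

```text
time_s: 26.45
eef_pos: [488.0, -52.9, 40.4]
ee_rot: [0.001, -0.001, 1.0, -0.0]
force: [-0.4, -0.8, 8.1]
grip_width: 0.266
grip_force: 29.4
```

Call:
apply_moves --targets '[[18,[0,0,35],[0,0,0]],[18,[0,0,80],[0,0,0]],[18,[0,0,125],[0,0,0]],[18,[0,0,165],[0,0,0]],[18,[20,22,178],[0,0,0]],[18,[50,55,178],[0,0,0]],[18,[80,88,178],[0,0,0]],[18,[110,120,178],[0,0,0]],[18,[140,153,178],[0,0,0]],[18,[160,175,178],[0,0,0]],[18,[168,184,178],[0,0,0]],[18,[168,184,178],[0,0,0]],[18,[168,184,160],[0,0,0]],[18,[168,184,145],[0,0,0]],[18,[168,184,135],[0,0,0]],[18,[168,184,128],[0,0,0]],[18,[168,184,122],[0,0,0]],[18,[168,184,118],[0,0,0]],[18,[168,184,115],[0,0,0]],[18,[168,184,114],[0,0,0]]]'

```text
time_s: 28.45
eef_pos: [656.0, 131.4, 156.5]
ee_rot: [0.002, -0.001, 1.0, 0.0]
force: [-5.4, -1.3, 17.8]
grip_width: 0.265
grip_force: 31.3
```

Call:
apply_moves --targets '[[18,[0,0,1],[0,0,0]],[60,[0,0,1],[0,0,0]],[60,[0,0,1],[0,0,0]],[60,[0,0,1],[0,0,0]],[60,[0,0,1],[0,0,0]],[60,[0,0,30],[0,0,0]],[60,[0,0,55],[0,0,0]],[60,[-30,8,55],[0,0,0]],[60,[-70,19,55],[0,0,0]],[60,[-110,31,50],[0,0,0]],[60,[-150,42,35],[0,0,0]],[60,[-185,51,5],[0,0,0]],[60,[-191,53,-14],[0,0,0]],[60,[-191,53,-14],[0,0,0]],[60,[-191,53,-14],[0,0,0]]]'

```text
time_s: 29.95
eef_pos: [465.1, 184.3, 140.1]
ee_rot: [0.001, -0.001, 1.0, 0.0]
force: [0.2, 0.5, -0.3]
grip_width: 0.706
grip_force: 0.0
```

```bash
python3 -c "
from h import *
pose();PP=cloud();rims(138,149,PP=PP);knobs(PP);knobs(PP,170,185)"
```

```text
t 29.95 tcp [465.1 184.3 140.1] yaw 90.1 F [ 0.2  0.5 -0.3] w 0.706 gf 0.0
rim [657.2  28.4  25.9] z 145.5 hue 108.0 450
rim [ 656.4 -178.3   26. ] z 145.4 hue 1.0 481
knob [682.1 294.7  12. ] z 60.3 hue 108.0 px [173. 154.]
knob [ 539.  -188.1   11.9] z 60.4 hue 107.0 px [415. 229.]
knob [478.9  61.   11.7] z 59.8 hue 107.0 px [287. 257.]
knob [654.2 132.2  12.3] z 176.0 hue 67.0 px [245. 148.]
knob [655.2 -75.2  12.1] z 175.8 hue 31.0 px [364. 149.]
```

Green is seated too (knob top at 176). The red stopper is next.

Call:
apply_moves --targets '[[60,[0,0,-35],[0,0,0]],[60,[0,0,-70],[0,0,0]],[60,[0,0,-92],[0,0,0]],[60,[0,0,-100],[0,0,0]],[60,[0,0,-100],[0,0,0]],[18,[0,0,-100],[0,0,0]],[18,[0,0,-100],[0,0,0]],[18,[0,0,-100],[0,0,0]],[18,[0,0,-100],[0,0,0]],[18,[0,0,-100],[0,0,0]],[18,[0,0,-100],[0,0,0]],[18,[0,0,-100],[0,0,0]]]'

```text
time_s: 31.2
eef_pos: [465.0, 184.4, 40.5]
ee_rot: [0.001, -0.001, 1.0, 0.0]
force: [-0.6, -0.3, 7.1]
grip_width: 0.266
grip_force: 29.2
```

Call:
apply_moves --targets '[[18,[0,0,40],[0,0,0]],[18,[0,0,90],[0,0,0]],[18,[8,-20,130],[0,0,0]],[18,[16,-60,160],[0,0,0]],[18,[24,-105,182],[0,0,0]],[18,[32,-150,185],[0,0,0]],[18,[40,-195,185],[0,0,0]],[18,[50,-240,185],[0,0,0]],[18,[65,-285,185],[0,0,0]],[18,[90,-325,185],[0,0,0]],[18,[120,-350,185],[0,0,0]],[18,[155,-361,185],[0,0,0]],[18,[182,-363,183],[0,0,0]],[18,[192,-363,178],[0,0,0]],[18,[192,-363,178],[0,0,0]],[18,[192,-363,165],[0,0,0]],[18,[192,-363,150],[0,0,0]]]'

```text
time_s: 32.9
eef_pos: [655.7, -178.6, 189.3]
ee_rot: [0.001, -0.001, 1.0, -0.0]
force: [-0.7, 0.2, -0.5]
grip_width: 0.265
grip_force: 29.8
```

Call:
apply_moves --targets '[[18,[0,0,-12],[0,0,0]],[18,[0,0,-20],[0,0,0]],[18,[0,0,-27],[0,0,0]],[18,[0,0,-32],[0,0,0]],[18,[0,0,-35],[0,0,0]],[18,[0,0,-36],[0,0,0]],[18,[0,0,-36],[0,0,0]]]'

```text
time_s: 33.6
eef_pos: [656.7, -178.8, 156.6]
ee_rot: [0.002, -0.001, 1.0, -0.001]
force: [-5.0, 1.2, 14.6]
grip_width: 0.272
grip_force: 31.2
```

Call:
apply_moves --targets '[[18,[0,0,1],[0,0,0]],[60,[0,0,1],[0,0,0]],[60,[0,0,1],[0,0,0]],[60,[0,0,1],[0,0,0]],[60,[0,0,1],[0,0,0]],[60,[0,0,30],[0,0,0]],[60,[0,0,55],[0,0,0]],[60,[-35,10,55],[0,0,0]],[60,[-75,30,55],[0,0,0]],[60,[-110,60,55],[0,0,0]],[60,[-135,100,50],[0,0,0]],[60,[-155,145,35],[0,0,0]],[60,[-170,190,10],[0,0,0]],[60,[-177,230,-8],[0,0,0]],[60,[-177,239,-14],[0,0,0]],[60,[-177,239,-14],[0,0,0]],[60,[-177,239,-14],[0,0,0]]]'

```text
time_s: 35.3
eef_pos: [479.9, 59.5, 139.8]
ee_rot: [0.001, -0.001, 1.0, -0.0]
force: [0.7, -0.1, 0.1]
grip_width: 0.701
grip_force: 0.0
```

```bash
python3 -c "
from h import *
pose();PP=cloud();rims(138,149,PP=PP);knobs(PP);knobs(PP,170,185)"
```

```text
t 35.3 tcp [479.9  59.5 139.8] yaw 90.1 F [ 0.7 -0.1  0.1] w 0.701 gf 0.0
rim [657.2  28.   26.2] z 145.7 hue 108.0 446
knob [682.2 295.8  12.5] z 60.2 hue 108.0 px [173. 154.]
knob [ 538.9 -188.2   11.8] z 60.0 hue 107.0 px [415. 229.]
knob [653.8 131.9  12.1] z 176.1 hue 67.0 px [245. 148.]
knob [655.6 -74.7  12.3] z 176.0 hue 31.0 px [364. 149.]
knob [ 655.5 -178.    12.7] z 175.7 hue 2.0 px [422. 151.]
```

Call:
apply_moves --targets '[[60,[0,0,-35],[0,0,0]],[60,[0,0,-70],[0,0,0]],[60,[0,0,-92],[0,0,0]],[60,[0,0,-100],[0,0,0]],[60,[0,0,-100],[0,0,0]],[18,[0,0,-100],[0,0,0]],[18,[0,0,-100],[0,0,0]],[18,[0,0,-100],[0,0,0]],[18,[0,0,-100],[0,0,0]],[18,[0,0,-100],[0,0,0]],[18,[0,0,-100],[0,0,0]],[18,[0,0,-100],[0,0,0]]]'

```text
time_s: 36.55
eef_pos: [480.0, 60.2, 40.5]
ee_rot: [0.001, -0.001, 1.0, -0.0]
force: [-0.6, 0.0, 6.9]
grip_width: 0.266
grip_force: 29.2
```

Call:
apply_moves --targets '[[18,[0,0,40],[0,0,0]],[18,[0,0,85],[0,0,0]],[18,[0,0,130],[0,0,0]],[18,[10,-10,165],[0,0,0]],[18,[35,-25,182],[0,0,0]],[18,[70,-32,182],[0,0,0]],[18,[105,-32,182],[0,0,0]],[18,[140,-32,182],[0,0,0]],[18,[168,-32,180],[0,0,0]],[18,[177,-32,178],[0,0,0]],[18,[177,-32,178],[0,0,0]],[18,[177,-32,160],[0,0,0]],[18,[177,-32,145],[0,0,0]],[18,[177,-32,135],[0,0,0]],[18,[177,-32,128],[0,0,0]],[18,[177,-32,122],[0,0,0]],[18,[177,-32,118],[0,0,0]],[18,[177,-32,115],[0,0,0]],[18,[177,-32,114],[0,0,0]],[18,[177,-32,114],[0,0,0]]]'

```text
time_s: 38.55
eef_pos: [656.9, 28.2, 156.5]
ee_rot: [0.002, -0.001, 1.0, -0.0]
force: [-4.6, -0.7, 12.8]
grip_width: 0.266
grip_force: 31.3
```

Call:
apply_moves --targets '[[18,[0,0,1],[0,0,0]],[60,[0,0,1],[0,0,0]],[60,[0,0,1],[0,0,0]],[60,[0,0,1],[0,0,0]],[60,[0,0,1],[0,0,0]],[60,[0,0,30],[0,0,0]],[60,[0,0,55],[0,0,0]],[60,[-35,0,60],[0,0,0]],[60,[-75,0,70],[0,0,0]],[60,[-120,0,80],[0,0,0]],[60,[-165,0,90],[0,0,0]],[60,[-210,0,95],[0,0,0]],[60,[-250,0,95],[0,0,0]],[60,[-250,0,95],[0,0,0]],[60,[-250,0,95],[0,0,0]]]'

```text
time_s: 40.05
eef_pos: [406.2, 28.3, 248.8]
ee_rot: [0.001, -0.001, 1.0, -0.0]
force: [-0.9, -0.3, 1.7]
grip_width: 0.704
grip_force: 0.0
```

```bash
python3 -c "
from h import *
pose();PP=cloud(save='f1');rims(138,149,PP=PP);knobs(PP);knobs(PP,170,185)
p,_=capture('side');cv2.imwrite('pics/f2.png',cv2.resize(p[150:330,290:490],None,fx=3,fy=3))"
```

```text
t 40.05 tcp [406.2  28.3 248.8] yaw 90.1 F [-0.9 -0.3  1.7] w 0.704 gf 0.0
knob [682.1 294.9  12.2] z 59.9 hue 108.0 px [173. 154.]
knob [ 538.6 -188.    11.7] z 60.1 hue 107.0 px [416. 228.]
knob [654.1 131.9  12. ] z 176.0 hue 67.0 px [245. 148.]
knob [655.6  29.   12.1] z 176.0 hue 107.0 px [304. 149.]
knob [655.1 -75.   11.9] z 175.9 hue 31.0 px [364. 149.]
knob [ 655.3 -177.7   12.1] z 175.9 hue 2.0 px [423. 150.]
```

View pics/f2.png

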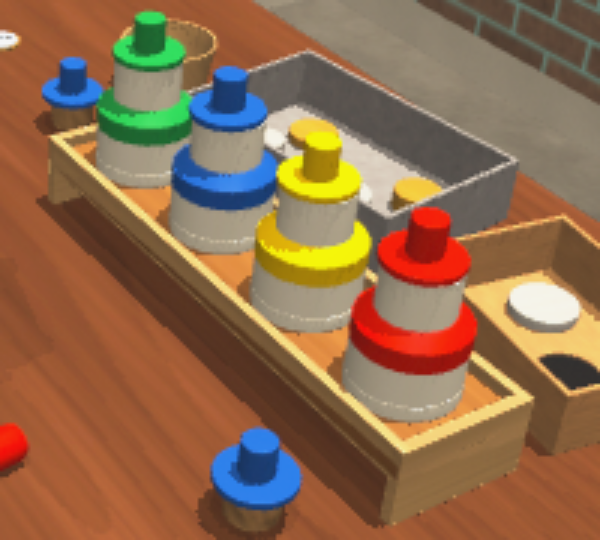

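View pics/f1.png

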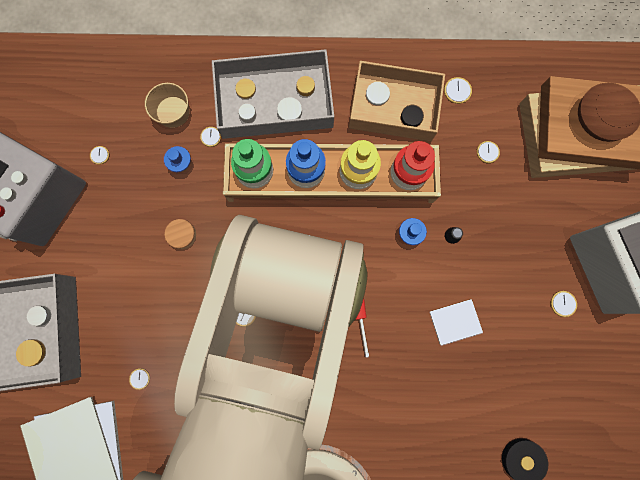

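Both views show all four jars upright in the rack with matching stoppers fully seated (knob tops at 176 mm), and the bystanders in view haven't moved. I'm handing in.

```bash
python3 -c "
from rig import ctrl
print(ctrl.finish_job())"
```

```text
the job is handed in; nothing more can be done
None
```

The job is handed in at about 40 s of the 210 s allowed: all four jars stand upright in one row in the rack, each closed with its own-colour stopper seated on the rim.

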